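# Roll the rolling pin back onto its strip

### The job

The plain rolling pin lies just in front of the raised lip of the hardwood slab, on the bench-edge side. Its top stands clear of the lip: roll it with the fingertips back over the slab, towards the robot, until it lies at rest lengthwise along the middle of the dark inlaid strip, with a little of the strip showing beyond both of its ends, and leave it there. It must really roll, not be dragged along without turning; never lift it, and leave the garlic press, the bowl and everything else where they are.

Things in the scene. Friction and masses are not known exactly. Their poses are not given: they have to be found in the camera images.
- pin: Plain brown wooden rolling pin: a solid cylinder, 50 mm in diameter, 200 mm long, 0.2 to 0.4 kg, loose, 3 to 12 mm from the slab's lip. Origin at its centre, 25 mm above the slab's top; x along its length; y and z turn as it rolls. Fingertips stick to it rather than slide: dragged by a tip resting on its top, it advances half as far as the tip. Let go while moving slowly, it soon stops.
- slab: Fixed pale hardwood slab, 320 mm (its x) by 440 mm (its y), 25 mm thick, level. Origin at the centre of its underside, on the bench. Along its +x edge (the bench edge, away from the robot) stands a lip 16 mm thick, rising 28 mm above the slab's top, its inner face at x = 144 mm. The pin is to roll along the slab's -x.
- strip: The strip of dark wood inlaid flush in the slab's top, 20 mm wide (its x, the rolling direction; +x towards the lip) and 270 mm long (its y, parallel to the lip). Only seen, it is not felt. Origin at its centre, at the slab's top surface. It lies 75 to 200 mm from the pin's first place.
- press: Stainless steel garlic press with two long handles, 190 mm long, 60 mm wide and 40 mm high, lying loose on one end of the slab beside the pin's way. Origin under it, near its middle.
- bowl: Squat white ceramic dipping bowl, 84 mm across and 36 mm high, loose on the other end of the slab beside the pin's way. Origin at the centre of its underside.
- sieve: Orange plastic sieve, 150 mm across, 60 mm high, with a straight handle along its x, on the bench left of the slab. Origin at the centre of its underside.
- steamer_lid: Aluminium steamer lid with a knob, 200 mm across, 63 mm high, on the bench right of the slab. Origin at the centre of its underside.
- paddle: Small wooden rice paddle, 220 mm long, 8 mm thick, lying on the bench to the near left. Origin near its middle, underneath.
- sauce_bottle: Brown glass sauce bottle, 56 mm across, 170 mm high, on the far left of the bench. Origin at the centre of its underside.
- jar: Glass jar with a metal lid, 72 mm across, 90 mm high, on the far right of the bench. Origin at the centre of its underside.
Mind the look-alikes: they are no part of the job. What is shaped like the pin but red is not meant.

How it is judged (in metres and radians):
On the way:
1. the pin has rolled a good third of a turn (angle between pin's own z axis and vertical above 2.2 rad), for 0.05 s.
At the end, for the whole second after the job is handed in: The pin lies at rest on the slab along the strip: its centre line within 10 mm of the strip's (measured across the strip) and within 0.09 rad of its direction, its middle within 35 mm of the strip's middle along it, so that the strip shows at both ends (x of pin in the frame of strip between -0.01 and 0.01 m and y of pin in the frame of strip between -0.035 and 0.035 m and angle between the x axis of pin and the y axis of strip, either way round below 0.09 rad and z of pin in the frame of slab between 0.045 and 0.055 m and linear speed of pin below 0.01 m/s and angular speed of pin below 0.3 rad/s); the robot touches nothing.
It fails at once if the pin is lifted more than 8 mm off the slab (z of pin in the frame of slab above 0.058 m).
It fails at once if the pin falls off the slab (z of pin in the frame of slab below 0.04 m).
It fails at once if the press, bowl, sieve, lid, paddle, bottle or jar is moved more than 15 mm (distance of any of press, bowl, sieve, steamer_lid, paddle, sauce_bottle, jar from where it was at the start of the episode above 0.015 m).
It also fails if it takes over 70 s, if anything falls off the work surface, if the arm or the gripper's body presses on something with over 40 N, if the wrist force passes 120 N, or if a joint passes its speed limit or range.

### The arm

A 7-joint arm with a two-finger parallel gripper is mounted at the origin on the work surface. World frame = base frame: x ahead of the robot, y to its left, z up, the work surface at z = 0. Lengths are in mm, angles in degrees, forces in N, time in s.
With the tool pointing down it reaches from about 400 to 925 mm from the base axis. Payload 4.1 kg.
Tool frame: the origin (TCP) lies on the centre line of the jaws, within the pads' length; the fingertips stand 19 mm ahead of it and the grasp point (between the pads) is the TCP (robot.tcp_to_tips is the distance from the TCP to the fingertips, in mm); z points along the fingers, y is the direction in which the jaws open and shut (so a half turn about z gives the same grasp; the last joint's range is limited). The gripper opens to 85 mm and grips with 20 to 120 N. Pads are 22 mm wide; open, the fingers measure 114 mm over their backs; the gripper's body (76 mm by 85 mm) begins 54 mm behind the grasp point. The pads swing forward as they close: fully open they stand 13 mm farther back than shut.
Start: joints at [69.328, 22.827, 2.584, 88.041, -1.071, 69.15, -2.905], TCP at [168.268, -627.875, 250.347] pointing down, gripper open.
Joint ranges: [-161.44, 161.44], [-28.35, 127.94], [-78.24, 83.42], [0, 140.83], [-78.03, 258.03], [13.02, 114.36], [-168.23, 168.23]. Speed limits (degrees/s): [147.25, 147.25, 180, 180, 180, 180, 180].

### API

Orientations are given as a 3x3 rotation matrix whose columns are the frame's x, y, z axes.
In Python, from station import observe, snapshot, camera_info, ticket, finder, robot gives the robot as it stands.
- The arm moves only by the tool move_arm, never from a script. Its argument "deltas" is text: rows parted by semicolons, each of 6 numbers parted by spaces: the shift along the world's x, y, z in m, then the turn, a rotation vector about the world's x, y, z in rad. In form: dx dy dz rx ry rz; .... A call has 1 to 12 rows; each row is the pose to reach, as a shift and turn from the pose commanded when the call began; what a row does not reach only later rows make up. A row lasts 1/10 s, in which the tool goes at most 50 mm and 8.59 degrees, less where a joint would pass 70% of its speed; a pose out of reach is approached as far as the arm can. A call with a gripper value outside its range is refused whole. "jaw" is the finger opening in m, from 0 to 0.0854, set as the call begins (left out, the last holds). The fingers move at their own pace and stop on an object; the grip force is fixed at half the most. Time passes only in rows, so rows that repeat a pose let the fingers close. It gives the time, the measured TCP pose, the force and the opening at its end, in the units of the state.
- observe(): the state, without advancing time (a new reading comes with each control period).
- snapshot(name): name is "scene" or "top" or "wrist"; returns the picture (420x560x3 uint8, red, green, blue); there is no depth.
- camera_info(name): a dict with "camera_matrix" (3x3 intrinsics, pixels), "D" ([k1, k2, p1, p2, k3] as OpenCV has them; the pictures are not rectified), "world_from_camera" (4x4, takes a point from camera to world coordinates). Camera axes: x right, y down, z forward; pixel columns grow to the right and rows downward; lengths in mm; the calibration is good to about 2 mm. A picture is of the moment at which its call begins: read the wrist's pose just before it. camera_info takes no time and is no camera call; for the wrist camera it gives the pose at the moment of the call.
- ticket.hand_in(): hands the job in, once; it reports no verdict.
Trained networks look in the newest picture that a camera, given by its name, has taken for a name from the list of things; names that differ only in an ending like _2 or _b are one class to them, and where a whole thing is asked for, a point or a joint stands for the part that bears it (a point fixed in the world has none). Each returns a list of dicts, best first, with "confidence" (0 to 1); they miss things now and then, are a little off and sometimes report something else, mostly with a low value. They report only what shows in the picture. A call takes as long as a camera call. They do not tell look-alikes from the thing itself.
- finder.trace(camera, label): "region" (420x560 bool, what is visible of it).
- finder.mark_of(camera, label): "xyz" ([x, y, z] in mm, in world coordinates, good to about 4 mm: a listed point, or the origin of a listed thing).
The state is a dict: "t": time; "joint_pos": joint angles; "dq": joint speeds; "effort": joint torques, N m; "tcp_pos": TCP position; "eef_rot": TCP orientation; "contact_force": force on the tool from outside, world axes, zero at the start; "wrist_torque": the same for the moment, N m; "width": opening from 0.0 (shut) to 1.0 (fully open).
Only numpy, scipy, OpenCV 4.12 (cv2) and the standard library are available. Lean on these libraries where they do the work, as an engineer would, in place of code of your own. Each camera call takes 0.05 s, during which the arm holds its last target.

## Working session

There is one attempt and no reset: what is moved stays moved. The work goes in short steps, Python scripts to look and compute and a tool call to move; the robot and the scene stay as the last step left them, time stands still between calls to the robot, and variables do not carry over. Pictures are saved under pics/ and viewed, and the job is handed in when it is done.

Besides the shell and the picture viewer there is one more tool, called after "Request:" as name(argument=value, ...) on one line, values as JSON. move_arm: Moves the arm, as the interface text tells. Its arguments: {"type":"object","properties":{"deltas":{"type":"string"},"jaw":{"type":"number"}},"required":["deltas"]}

```bash
mkdir -p pics
cat > h.py <<'E'
from station import observe, snapshot, camera_info, ticket, finder, robot
import numpy as np, cv2
def save(n,f):
    im=snapshot(n); cv2.imwrite('pics/'+f,im[:,:,::-1]); return im
def ray2z(cam,uv,z,ci=None):
    c=ci or camera_info(cam); K=np.array(c['camera_matrix'],float);D=np.array(c['D'],float);T=np.array(c['world_from_camera'],float)
    p=cv2.undistortPoints(np.array(uv,float).reshape(-1,1,2),K,D).reshape(-1,2)
    d=np.c_[p,np.ones(len(p))]@T[:3,:3].T; o=T[:3,3]
    return o+d*((z-o[2])/d[:,2])[:,None]
def proj(cam,P):
    c=camera_info(cam); K=np.array(c['camera_matrix'],float);D=np.array(c['D'],float);T=np.linalg.inv(np.array(c['world_from_camera'],float))
    q=np.array(P,float).reshape(-1,3)@T[:3,:3].T+T[:3,3]
    return cv2.projectPoints(q,np.zeros(3),np.zeros(3),K,D)[0].reshape(-1,2)
E
python3 - <<'E'
from h import *
save('top','top0.png');
for l in ['pin','slab','strip','press','bowl']:
    print(l,[(np.round(m['xyz'],1).tolist(),round(m['confidence'],2)) for m in finder.mark_of('top',l)])
save('scene','scene0.png')
for l in ['pin','strip','slab']:
    print(l,[(np.round(m['xyz'],1).tolist(),round(m['confidence'],2)) for m in finder.mark_of('scene',l)])
print(observe())
E
```

```text
pin [([673.7, 70.8, 51.2], 0.91), ([234.6, -251.4, 22.5], 0.86), ([496.5, 482.6, -0.3], 0.65)]
slab [([563.2, 94.3, -2.2], 0.94)]
strip [([528.9, 92.8, 26.6], 0.57)]
press [([307.8, 403.9, -3.0], 0.22)]
bowl [([570.9, 262.9, 23.0], 0.87)]
pin [([237.2, -249.7, 24.7], 0.66), ([673.0, 71.0, 48.4], 0.64)]
strip [([525.9, 93.1, 27.1], 0.65)]
slab [([567.5, 90.2, -2.7], 0.6)]
{'t': 0.5, 'joint_pos': array([69.3302147 , 22.82593659,  2.58274187, 88.04447985, -1.07207486,
       69.14868524, -2.90426229]), 'dq': array([ 0.04492293, -0.04170995,  0.04104716, -0.0585931 , -0.08814254,
       -0.0488962 ,  0.05211228]), 'effort': array([-6.34774133e-04, -4.74564743e+01,  1.36128232e+00, -2.54265618e+01,
        1.14297596e-02,  1.93541222e-03,  2.37588330e-05]), 'tcp_pos': array([ 168.25118921, -627.85466858,  250.32472673]), 'eef_rot': array([[ 9.65911144e-01,  2.58873831e-01,  3.11621001e-05],
       [ 2.58873833e-01, -9.65911141e-01, -8.24851234e-05],
       [ 8.74657970e-06,  8.77403523e-05, -9.99999996e-01]]), 'contact_force': array([ 0.09316332, -0.70752998,  0.72471105]), 'wrist_torque': array([-0.01590251,  0.00448   ,  0.02810421]), 'width': 1.0050648459764377}
```

```bash
python3 -c "
import cv2
"; ls pics
```

```text
scene0.png
top0.png
```

View pics/top0.png

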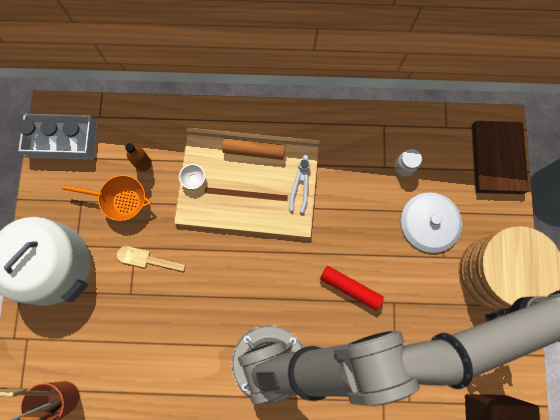

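View pics/scene0.png

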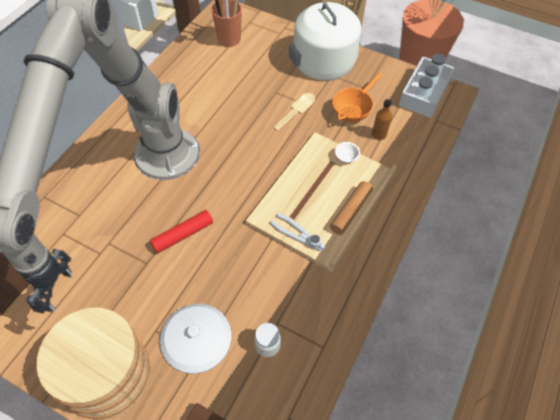

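Candidates: the brown pin at top (253,149) and the red cylinder at (351,288), a look-alike. The brown one beside the lip matches the description. Next: a close crop and measurements.

Run:
```python
from h import *
im=save('top','top1.png')
c=cv2.resize(im[120:250,165:335],None,fx=4.6,fy=4.6,interpolation=cv2.INTER_CUBIC)
cv2.imwrite('pics/crop1.png',c[:,:,::-1])
for l in ['pin','strip','slab']:
    for r in finder.trace('top',l):
        m=r['region'].astype(np.uint8); ys,xs=np.nonzero(m)
        rect=cv2.minAreaRect(np.c_[xs,ys].astype(np.float32)); b=cv2.boxPoints(rect)
        z={'pin':50,'strip':25,'slab':25}[l]
        print(l,round(r['confidence'],2),m.sum(),np.round(b,1).tolist(),np.round(ray2z('top',b,z)[:,:2],1).tolist())
        np.save('m_%s_%d.npy'%(l,m.sum()),m)
ci=camera_info('top');print(np.round(ci['world_from_camera'],3),ci['camera_matrix'])
```

```text
pin 0.83 1100 [[318.8999938964844, 279.70001220703125], [326.8999938964844, 264.79998779296875], [386.20001220703125, 296.29998779296875], [378.20001220703125, 311.29998779296875]] [[253.1, -147.3], [300.0, -171.3], [209.4, -354.0], [163.6, -329.1]]
pin 0.71 833 [[222.6999969482422, 152.60000610351562], [224.39999389648438, 137.6999969482422], [283.3999938964844, 144.3000030517578], [281.79998779296875, 159.1999969482422]] [[652.7, 170.8], [704.0, 168.2], [687.8, -25.4], [636.8, -21.5]]
strip 0.83 487 [[205.5, 193.0], [206.3000030517578, 185.5], [286.5, 194.1999969482422], [285.70001220703125, 201.6999969482422]] [[522.0, 222.1], [547.1, 221.0], [526.7, -40.6], [501.8, -38.7]]
slab 0.71 10508 [[174.3000030517578, 225.10000610351562], [183.89999389648438, 126.4000015258789], [319.70001220703125, 139.6999969482422], [310.1000061035156, 238.39999389648438]] [[413.2, 315.2], [748.3, 308.2], [716.7, -145.7], [384.7, -119.6]]
[[ 3.300000e-02 -9.760000e-01  2.140000e-01  1.345020e+02]
 [-9.990000e-01 -3.200000e-02  5.000000e-03 -1.336200e+01]
 [ 2.000000e-03 -2.140000e-01 -9.770000e-01  1.628749e+03]
 [ 0.000000e+00  0.000000e+00  0.000000e+00  1.000000e+00]] [[509.33739672   0.         275.22490796]
 [  0.         509.33739672 206.42667377]
 [  0.           0.           1.        ]]
```

View pics/crop1.png

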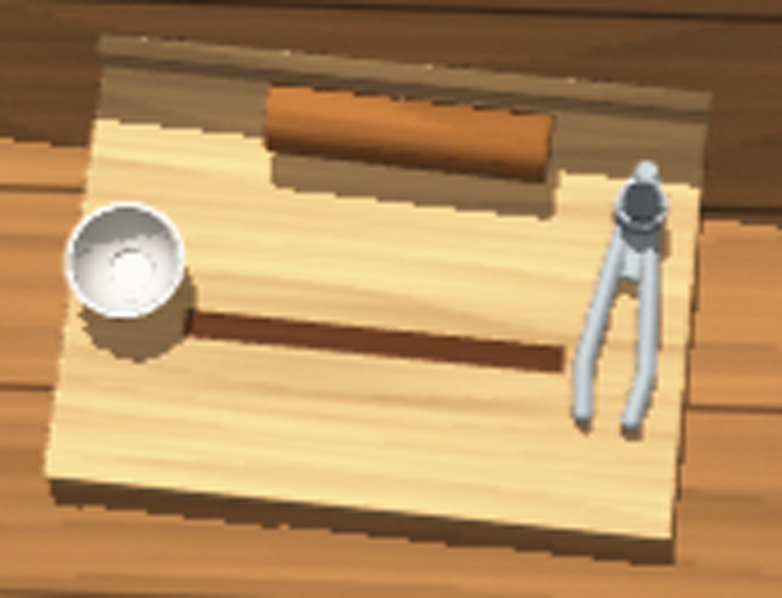

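The close crop shows the brown pin at crop (265–550, 85–180), next to the lip. The strip runs from (190,320) to (565,360), the press is on the right and the bowl on the left. The choice is right. Next I'll move over the slab and look with the wrist camera.

Request:
move_arm(deltas="0.43 0.705 0.07 0 0 -0.34;0.43 0.705 0.07 0 0 -0.34;0.43 0.705 0.07 0 0 -0.34;0.43 0.705 0.07 0 0 -0.34;0.43 0.705 0.07 0 0 -0.34;0.43 0.705 0.07 0 0 -0.34;0.43 0.705 0.07 0 0 -0.34;0.43 0.705 0.07 0 0 -0.34;0.43 0.705 0.07 0 0 -0.34;0.43 0.705 0.07 0 0 -0.34;0.43 0.705 0.07 0 0 -0.34;0.43 0.705 0.07 0 0 -0.34")

```text
t: 1.9
tcp_pos: [480.3, -115.7, 301.7]
eef_rot: [[0.997, -0.078, 0.001], [-0.078, -0.997, -0.001], [0.001, 0.001, -1.0]]
contact_force: [0.4, -1.0, 0.6]
width: 1.001
```

Request:
move_arm(deltas="0.11 0.19 0.018 0 0 0;0.11 0.19 0.018 0 0 0;0.11 0.19 0.018 0 0 0;0.11 0.19 0.018 0 0 0;0.11 0.19 0.018 0 0 0;0.11 0.19 0.018 0 0 0;0.11 0.19 0.018 0 0 0;0.11 0.19 0.018 0 0 0")

```text
t: 2.7
tcp_pos: [589.2, 70.4, 318.8]
eef_rot: [[0.997, -0.081, -0.001], [-0.081, -0.997, -0.002], [-0.0, 0.002, -1.0]]
contact_force: [0.2, -0.0, -0.5]
width: 1.001
```

Run:
```python
from h import *
s=observe();print(s['t'],s['tcp_pos'],s['joint_pos'],s['contact_force'])
ci=camera_info('wrist');im=save('wrist','w0.png')
print(np.round(ci['world_from_camera'],3))
for l,z in [('pin',50),('strip',25)]:
    for r in finder.trace('wrist',l):
        m=r['region'].astype(np.uint8); ys,xs=np.nonzero(m)
        b=cv2.boxPoints(cv2.minAreaRect(np.c_[xs,ys].astype(np.float32)))
        print(l,round(r['confidence'],2),m.sum(),np.round(b,1).tolist(),np.round(ray2z('wrist',b,z,ci)[:,:2],1).tolist())
    print([(np.round(m['xyz'],1).tolist(),round(m['confidence'],2)) for m in finder.mark_of('wrist',l)])
```

```text
2.7 [589.20351429  70.36583224 318.8420938 ] [  10.68754086   16.09298498  -27.23555259   89.96671491    7.59991386
   75.82578625 -112.14195142] [ 0.23527871 -0.00598804 -0.50731309]
[[-8.10000e-02 -9.55000e-01 -2.85000e-01  6.62228e+02]
 [-9.97000e-01  7.80000e-02  2.20000e-02  6.42990e+01]
 [ 1.00000e-03  2.86000e-01 -9.58000e-01  4.42524e+02]
 [ 0.00000e+00  0.00000e+00  0.00000e+00  1.00000e+00]]
pin 0.8 9679 [[173.6999969482422, 118.80000305175781], [174.10000610351562, 69.5], [373.20001220703125, 71.4000015258789], [372.79998779296875, 120.69999694824219]] [[658.4, 183.6], [707.4, 174.7], [688.8, -31.9], [638.9, -31.0]]
[([669.8, 71.2, 49.3], 0.65)]
strip 0.9 3346 [[161.89999389648438, 213.39999389648438], [377.0, 211.3000030517578], [377.1000061035156, 227.6999969482422], [162.10000610351562, 229.8000030517578]] [[546.7, 225.2], [527.7, -41.3], [506.0, -41.4], [525.3, 228.9]]
[([530.3, 93.2, 25.0], 0.74)]
```

View pics/w0.png

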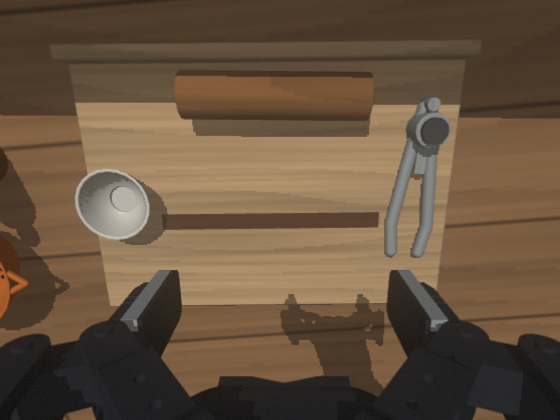

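The wrist picture shows the pin at (175–373, 70–120) and the strip at (162–378, 213–228), parallel to within about 0.5°. The bowl is at (112,203) and the press at (420,180), both clear of the pin's path. The pin must travel about 147 mm along slab −x, and it is offset about 10 mm along the strip, which is within tolerance. I'll go over the pin with the jaws opened along it.

Request:
move_arm(deltas="0.091 0.001 -0.05 0 0 0;0.091 0.001 -0.1 0 0 0;0.091 0.001 -0.15 0 0 0;0.091 0.001 -0.19 0 0 0;0.091 0.001 -0.204 0 0 0;0.091 0.001 -0.204 0 0 0;0.091 0.001 -0.204 0 0 0;0.091 0.001 -0.204 0 0 0", jaw=0.06)

```text
t: 3.75
tcp_pos: [682.5, 73.9, 118.5]
eef_rot: [[0.997, -0.078, 0.005], [-0.078, -0.997, 0.001], [0.005, -0.001, -1.0]]
contact_force: [0.6, 0.3, -0.1]
width: 0.698
```

Run:
```python
from h import *
s=observe();print(s['t'],s['tcp_pos'],s['contact_force'],s['width'],robot.tcp_to_tips)
save('wrist','w1.png')
```

```text
3.75 [682.52234088  73.93781    118.46056498] [ 0.57008011  0.29474327 -0.07151173] 0.6984404987003954 19.0
```

View pics/w1.png

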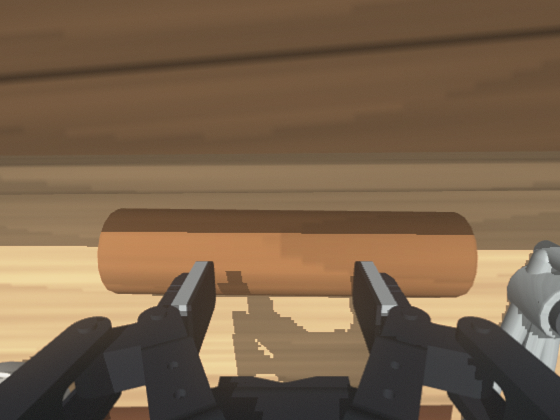

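Request:
move_arm(deltas="0 0 -0.01 0 0 0;0 0 -0.017 0 0 0;0 0 -0.02 0 0 0;0 0 -0.02 0 0 0;0 0 -0.02 0 0 0")

```text
t: 4.3
tcp_pos: [680.5, 73.5, 94.9]
eef_rot: [[0.997, -0.078, -0.0], [-0.078, -0.997, -0.0], [-0.0, 0.0, -1.0]]
contact_force: [-0.2, 0.3, 0.6]
width: 0.697
```

Request:
move_arm(deltas="0 0 -0.002 0 0 0;0 0 -0.003 0 0 0;0 0 -0.003 0 0 0")

```text
t: 4.6
tcp_pos: [680.5, 73.5, 91.9]
eef_rot: [[0.997, -0.078, -0.0], [-0.078, -0.997, -0.0], [-0.0, 0.0, -1.0]]
contact_force: [-0.5, -0.1, 0.3]
width: 0.704
```

Request:
move_arm(deltas="0 0 -0.001 0 0 0;0 0 -0.002 0 0 0;0 0 -0.002 0 0 0")

```text
t: 4.9
tcp_pos: [680.5, 73.5, 89.8]
eef_rot: [[0.997, -0.078, -0.0], [-0.078, -0.997, -0.0], [-0.0, 0.0, -1.0]]
contact_force: [0.3, -0.4, -0.1]
width: 0.695
```

Request:
move_arm(deltas="0 0 -0.001 0 0 0;0 0 -0.002 0 0 0;0 0 -0.002 0 0 0")

```text
t: 5.2
tcp_pos: [681.4, 73.5, 89.0]
eef_rot: [[0.997, -0.078, 0.002], [-0.078, -0.997, -0.0], [0.002, -0.0, -1.0]]
contact_force: [0.5, -0.0, 4.3]
width: 0.7
```

Contact came at TCP z≈89.2, which puts the tips about 14 mm ahead of the TCP at this opening. First stroke: 28 mm, then lift and look.

Request:
move_arm(deltas="0 0 -0.001 0 0 0;-0.004 0.0003 -0.001 0 0 0;-0.010 0.0008 -0.001 0 0 0;-0.016 0.0012 -0.001 0 0 0;-0.022 0.0017 -0.001 0 0 0;-0.026 0.002 -0.001 0 0 0;-0.028 0.0022 -0.001 0 0 0;-0.028 0.0022 -0.001 0 0 0")

```text
t: 6.0
tcp_pos: [653.8, 76.0, 88.9]
eef_rot: [[0.997, -0.078, 0.003], [-0.078, -0.997, 0.0], [0.003, -0.0, -1.0]]
contact_force: [0.0, -0.1, 7.9]
width: 0.705
```

```bash
cat >> h.py <<'E'
SC=np.array([526.4,92.9]); a=np.radians(4.3); SX=np.array([np.cos(a),-np.sin(a)]); SY=np.array([np.sin(a),np.cos(a)])
def look(f,cam='wrist'):
    s=observe(); ci=camera_info(cam); im=save(cam,f)
    print('t',s['t'],'tcp',np.round(s['tcp_pos'],1),'F',np.round(s['contact_force'],1), 'tcp rel', np.round([(s['tcp_pos'][:2]-SC)@SX,(s['tcp_pos'][:2]-SC)@SY],1))
    for l,z in [('pin',50),('strip',25)]:
        for r in finder.trace(cam,l):
            m=r['region'].astype(np.uint8); ys,xs=np.nonzero(m)
            b=cv2.boxPoints(cv2.minAreaRect(np.c_[xs,ys].astype(np.float32)))
            w=ray2z(cam,b,z,ci)[:,:2]; c=w.mean(0)
            e=[w[1]-w[0],w[2]-w[1]]; e=max(e,key=np.linalg.norm); ang=np.degrees(np.arctan2(e[0],e[1])); ang=(ang+90)%180-90
            print(l,round(r['confidence'],2),np.round(b).astype(int).tolist(),'c',np.round(c,1),'rel',np.round([(c-SC)@SX,(c-SC)@SY],1),'ang',round(ang,2),'len',round(np.linalg.norm(e),1))
    print('mark',[(np.round(m['xyz'],1).tolist(),round(m['confidence'],2)) for m in finder.mark_of(cam,'pin')])
E
python3 -c "
from h import *
look('w2.png')
look('t2.png','top')"
```

```text
t 6.0 tcp [653.8  76.   88.9] F [ 0.  -0.1  7.9] tcp rel [128.3  -7.3]
pin 0.7 [[55, 296], [57, 192], [519, 197], [518, 301]] c [658.7  73.6] rel [133.4  -9.3] ang 5.12 len 220.0
strip 0.59 [[106, 405], [462, 405], [462, 419], [106, 419]] c [531.3  85.4] rel [ 5.4 -7.1] ang 4.44 len 236.4
strip 0.51 [[-2, 110], [559, 107], [561, 403], [0, 407]] c [631.7  80.3] rel [106.   -4.7] ang 4.14 len 287.1
mark [([656.7, 72.4, 50.7], 0.87)]
t 6.2 tcp [654.1  75.9  88.9] F [-0.3 -0.4  7.6] tcp rel [128.6  -7.3]
pin 0.76 [[319, 279], [327, 265], [385, 297], [377, 311]] c [ 232.2 -249.7] rel [-267.7 -363.7] ang 27.13 len 200.7
pin 0.57 [[220, 156], [222, 141], [252, 146], [250, 161]] c [659.8 128. ] rel [130.4  45. ] ang 6.64 len 98.1
pin 0.31 [[389, 222], [430, 181], [473, 224], [432, 265]] c [ 443.5 -498.6] rel [ -38.3 -596.1] ang -45.94 len 192.6
strip 0.93 [[205, 194], [205, 187], [265, 192], [265, 199]] c [525.2 126.6] rel [-3.7 33.6] ang 2.82 len 196.3
mark [([238.9, -249.8, 20.9], 0.9), ([662.5, 72.1, 53.5], 0.79)]
```

View pics/w2.png

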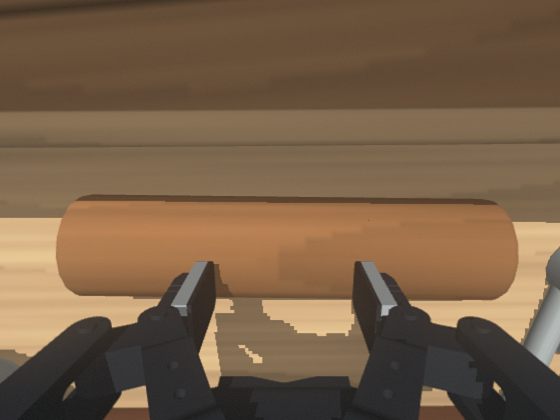

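The pin rolled about 14 mm, to rel x ≈ 133, and is still parallel to the strip. In the picture the tips at (195,265) and (370,265) sit on its top. Now repeated strokes of 32 mm.

Request:
move_arm(deltas="0 0 0.008 0 0 0;0.013 -0.001 0.008 0 0 0;0.013 -0.001 0.003 0 0 0;0.013 -0.001 0 0 0 0;0.010 -0.0008 0 0 0 0;0.003 -0.0002 0 0 0 0;-0.005 0.0004 0 0 0 0;-0.012 0.0009 0 0 0 0;-0.017 0.0013 0 0 0 0;-0.019 0.0015 0 0 0 0;-0.019 0.0015 0 0 0 0")

```text
t: 7.5
tcp_pos: [634.1, 77.4, 88.8]
eef_rot: [[0.997, -0.078, 0.002], [-0.078, -0.997, -0.0], [0.002, 0.0, -1.0]]
contact_force: [-0.5, 0.2, 10.1]
width: 0.7
```

```bash
python3 -c "
from h import *
look('w3.png')"
```

```text
t 7.5 tcp [634.1  77.4  88.8] F [-0.5  0.2 10.1] tcp rel [108.6  -7.3]
pin 0.6 [[53, 291], [54, 188], [519, 193], [518, 296]] c [641.3  75.4] rel [115.9  -8.9] ang 5.07 len 220.2
strip 0.97 [[68, 381], [453, 380], [453, 406], [68, 407]] c [527.6 101.1] rel [0.6 8.2] ang 4.24 len 249.6
mark [([640.8, 74.7, 52.7], 0.81)]
```

Request:
move_arm(deltas="0 0 0.008 0 0 0;0.016 -0.0012 0.008 0 0 0;0.016 -0.0012 0.003 0 0 0;0.016 -0.0012 0 0 0 0;0.013 -0.001 0 0 0 0;0.006 -0.0004 0 0 0 0;-0.002 0.0002 0 0 0 0;-0.009 0.0007 0 0 0 0;-0.014 0.001 0 0 0 0;-0.016 0.0012 0 0 0 0;-0.016 0.0012 0 0 0 0")

```text
t: 8.8
tcp_pos: [617.9, 78.7, 88.8]
eef_rot: [[0.997, -0.078, 0.002], [-0.078, -0.997, -0.0], [0.002, -0.0, -1.0]]
contact_force: [-0.3, -0.6, 10.2]
width: 0.699
```

```bash
python3 -c "
from h import *
look('w4.png')"
```

```text
t 8.8 tcp [617.9  78.7  88.8] F [-0.3 -0.6 10.2] tcp rel [92.3 -7.3]
pin 0.88 [[53, 292], [55, 191], [518, 196], [517, 297]] c [624.2  76.9] rel [98.7 -8.6] ang 5.11 len 220.2
strip 0.85 [[72, 362], [364, 360], [364, 385], [72, 387]] c [529.5 128. ] rel [ 0.5 35.2] ang 4.05 len 186.1
mark [([622.0, 76.9, 48.1], 0.63)]
```

View pics/w4.png

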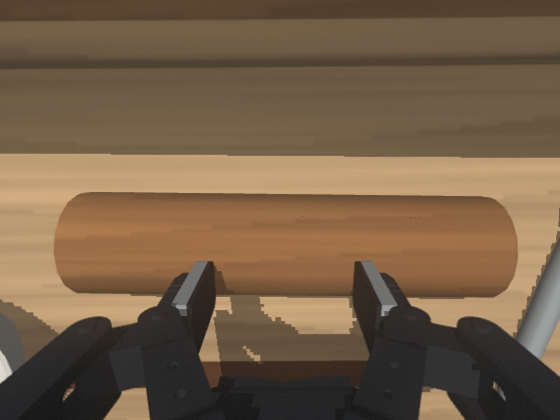

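Request:
move_arm(deltas="0 0 0.008 0 0 0;0.016 -0.0012 0.008 0 0 0;0.016 -0.0012 0.003 0 0 0;0.016 -0.0012 0 0 0 0;0.013 -0.001 0 0 0 0;0.006 -0.0004 0 0 0 0;-0.002 0.0002 0 0 0 0;-0.009 0.0007 0 0 0 0;-0.014 0.001 0 0 0 0;-0.016 0.0012 0 0 0 0;-0.016 0.0012 0 0 0 0")

```text
t: 10.1
tcp_pos: [602.0, 79.8, 88.8]
eef_rot: [[0.997, -0.078, 0.003], [-0.078, -0.997, -0.0], [0.003, 0.0, -1.0]]
contact_force: [1.0, -0.8, 11.0]
width: 0.705
```

```bash
python3 -c "
from h import *
look('w5.png')"
```

```text
t 10.1 tcp [602.   79.8  88.8] F [ 1.  -0.8 11. ] tcp rel [76.4 -7.3]
pin 0.71 [[53, 295], [54, 192], [518, 198], [517, 300]] c [607.   78.4] rel [81.5 -8.4] ang 5.16 len 220.9
strip 0.82 [[199, 339], [368, 339], [368, 367], [199, 367]] c [525.7  85.9] rel [-0.2 -7.1] ang 4.49 len 105.5
mark [([603.8, 75.1, 50.9], 0.85)]
```

Request:
move_arm(deltas="0 0 0.008 0 0 0;0.016 -0.0012 0.008 0 0 0;0.016 -0.0012 0.003 0 0 0;0.016 -0.0012 0 0 0 0;0.013 -0.001 0 0 0 0;0.006 -0.0004 0 0 0 0;-0.002 0.0002 0 0 0 0;-0.009 0.0007 0 0 0 0;-0.014 0.001 0 0 0 0;-0.016 0.0012 0 0 0 0;-0.016 0.0012 0 0 0 0")

```text
t: 11.4
tcp_pos: [586.0, 81.1, 88.8]
eef_rot: [[0.997, -0.078, 0.003], [-0.078, -0.997, -0.0], [0.003, 0.0, -1.0]]
contact_force: [-0.7, -1.5, 11.5]
width: 0.704
```

```bash
python3 -c "
from h import *
look('w6.png')"
```

```text
t 11.4 tcp [586.   81.1  88.8] F [-0.7 -1.5 11.5] tcp rel [60.3 -7.3]
strip 0.59 [[54, 316], [493, 316], [493, 345], [54, 345]] c [526.8  92. ] rel [ 0.4 -0.9] ang 4.5 len 267.8
mark [([587.5, 79.0, 51.4], 0.71), ([523.4, 90.8, 24.0], 0.66)]
```

View pics/w6.png

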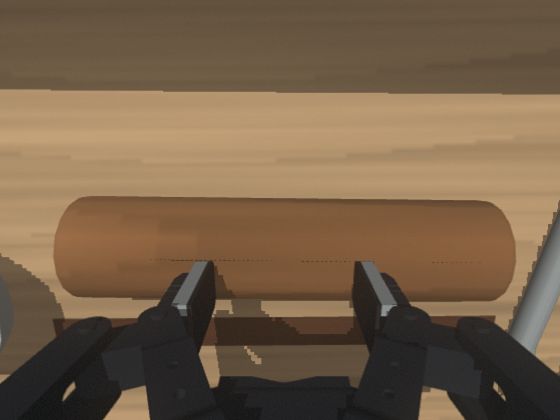

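Request:
move_arm(deltas="0 0 0.008 0 0 0;0.013 -0.001 0.008 0 0 0;0.013 -0.001 0.003 0 0 0;0.013 -0.001 0 0 0 0;0.010 -0.0008 0 0 0 0;0.003 -0.0002 0 0 0 0;-0.005 0.0004 0 0 0 0;-0.012 0.0009 0 0 0 0;-0.017 0.0013 0 0 0 0;-0.019 0.0015 0 0 0 0;-0.019 0.0015 0 0 0 0")

```text
t: 12.7
tcp_pos: [567.1, 82.5, 88.7]
eef_rot: [[0.997, -0.078, 0.003], [-0.078, -0.997, -0.0], [0.003, 0.0, -1.0]]
contact_force: [-0.2, -0.8, 12.4]
width: 0.702
```

```bash
python3 -c "
from h import *
look('w7.png')"
```

```text
t 12.7 tcp [567.1  82.5  88.7] F [-0.2 -0.8 12.4] tcp rel [41.4 -7.3]
pin 0.84 [[52, 294], [52, 192], [517, 196], [516, 299]] c [572.9  81.6] rel [47.2 -7.8] ang 5.01 len 220.6
strip 0.91 [[47, 291], [499, 291], [499, 320], [47, 320]] c [525.4  92.2] rel [-1.  -0.8] ang 4.49 len 269.5
mark [([572.6, 79.3, 51.5], 0.93)]
```

Request:
move_arm(deltas="0 0 0.008 0 0 0;0.015 -0.0011 0.008 0 0 0;0.015 -0.0011 0.003 0 0 0;0.015 -0.0011 0 0 0 0;0.012 -0.0009 0 0 0 0;0.005 -0.0004 0 0 0 0;-0.003 0.0003 0 0 0 0;-0.010 0.0008 0 0 0 0;-0.015 0.0011 0 0 0 0;-0.016 0.0012 0 0 0 0;-0.016 0.0012 0 0 0 0")

```text
t: 14.0
tcp_pos: [551.2, 83.8, 88.7]
eef_rot: [[0.997, -0.078, 0.003], [-0.078, -0.997, -0.0], [0.003, -0.0, -1.0]]
contact_force: [-0.6, -0.9, 13.2]
width: 0.701
```

Request:
move_arm(deltas="0 0 0.008 0 0 0;0 0 0.03 0 0 0;0 0 0.05 0 0 0;0 0 0.08 0 0 0;0 0 0.1 0 0 0;0 0 0.1 0 0 0;0 0 0.1 0 0 0")

```text
t: 14.7
tcp_pos: [549.3, 83.3, 186.0]
eef_rot: [[0.997, -0.078, -0.002], [-0.078, -0.997, -0.001], [-0.002, 0.001, -1.0]]
contact_force: [-0.2, 0.2, -0.3]
width: 0.702
```

```bash
python3 -c "
from h import *
look('w8.png')"
```

```text
t 14.7 tcp [549.3  83.3 186. ] F [-0.2  0.2 -0.3] tcp rel [23.6 -7.8]
pin 0.88 [[140, 227], [140, 161], [425, 164], [425, 230]] c [556.3  83.4] rel [30.5 -7.3] ang 5.15 len 211.2
pin 0.53 [[117, 214], [434, 212], [434, 234], [117, 236]] c [534.4  90.8] rel [ 8.1 -1.5] ang 4.11 len 245.0
strip 0.9 [[117, 214], [434, 212], [434, 234], [117, 236]] c [526.2  92.1] rel [-0.2 -0.9] ang 4.11 len 268.6
mark [([552.9, 85.8, 49.5], 0.79)]
```

View pics/w8.png

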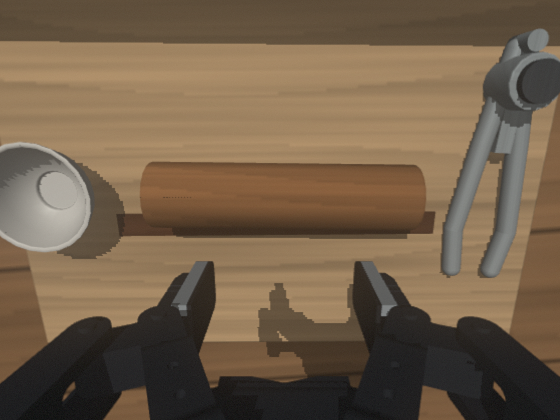

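The picture shows the pin at (140–425, 162–230), with the strip showing beyond both ends at (117–434, 213–235). The pin is about 30 mm short of the strip. Two more strokes should do it.

Request:
move_arm(deltas="0.014 -0.001 -0.04 0 0 0;0.014 -0.001 -0.08 0 0 0;0.014 -0.001 -0.092 0 0 0;0.014 -0.001 -0.097 0 0 0;0.014 -0.001 -0.1 0 0 0;0.011 -0.0008 -0.1 0 0 0;0.005 -0.0004 -0.1 0 0 0;-0.002 0.0002 -0.1 0 0 0;-0.009 0.0007 -0.1 0 0 0;-0.013 0.001 -0.1 0 0 0;-0.014 0.001 -0.1 0 0 0;-0.014 0.001 -0.1 0 0 0")

```text
t: 16.1
tcp_pos: [537.2, 84.8, 88.9]
eef_rot: [[0.997, -0.078, 0.003], [-0.078, -0.997, -0.0], [0.003, 0.0, -1.0]]
contact_force: [-0.1, -0.9, 6.6]
width: 0.7
```

Request:
move_arm(deltas="0 0 0.003 0 0 0;0 0 0.01 0 0 0;0 0 0.05 0 0 0;0 0 0.08 0 0 0;0 0 0.1 0 0 0;0 0 0.1 0 0 0;0 0 0.1 0 0 0")

```text
t: 16.8
tcp_pos: [536.2, 84.7, 187.1]
eef_rot: [[0.997, -0.078, 0.0], [-0.078, -0.997, -0.0], [0.0, 0.0, -1.0]]
contact_force: [-0.6, 0.6, -0.1]
width: 0.697
```

```bash
python3 -c "
from h import *
look('w9.png')
look('t9.png','top');look('s9.png','scene')"
```

```text
t 16.8 tcp [536.2  84.7 187.1] F [-0.6  0.6 -0.1] tcp rel [10.4 -7.5]
pin 0.57 [[140, 225], [141, 159], [426, 163], [426, 228]] c [544.5  84. ] rel [18.7 -7.5] ang 5.16 len 211.9
strip 0.95 [[115, 199], [436, 197], [436, 219], [115, 221]] c [526.2  92.4] rel [-0.2 -0.5] ang 4.1 len 269.6
mark [([541.2, 82.8, 50.9], 0.57)]
t 17.0 tcp [535.6  84.4 185.7] F [ 0.1 -0.1 -0.2] tcp rel [ 9.8 -7.8]
pin 0.84 [[318, 279], [327, 264], [385, 297], [377, 312]] c [ 232. -248.] rel [-268.  -362.1] ang 28.16 len 203.8
pin 0.66 [[216, 190], [218, 175], [279, 184], [277, 199]] c [540.4  85.9] rel [14.5 -6. ] ang 6.51 len 198.8
mark [([236.8, -249.5, 25.7], 0.85), ([543.3, 81.1, 51.7], 0.56)]
t 17.2 tcp [536.3  84.5 186.4] F [-0.6  0.4 -0.7] tcp rel [10.5 -7.6]
pin 0.81 [[292, 208], [328, 161], [340, 170], [305, 217]] c [541.9  86.7] rel [15.9 -5. ] ang 4.49 len 227.3
pin 0.62 [[148, 240], [206, 208], [213, 222], [156, 254]] c [ 244.2 -258.6] rel [-255.  -371.7] ang 26.28 len 203.2
strip 0.58 [[335, 143], [359, 143], [359, 162], [335, 162]] c [561.3 290.5] rel [ 20.  199.7] ang 61.18 len 85.0
strip 0.48 [[370, 137], [379, 98], [395, 102], [385, 141]] c [610.6 495.2] rel [ 53.8 407.4] ang -12.34 len 197.8
strip 0.44 [[290, 216], [295, 211], [298, 214], [293, 219]] c [514.9 -25.3] rel [  -2.6 -118.7] ang 12.32 len 25.2
mark [([546.4, 82.0, 47.1], 0.91), ([238.9, -250.3, 22.4], 0.58), ([495.5, 486.0, 1.7], 0.56)]
```

View pics/w9.png

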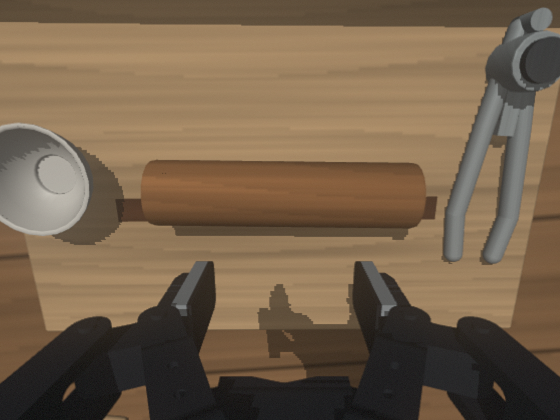

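The pin is about 17.5 mm short (wrist camera 19, top 16). One final stroke of about 34 mm.

Request:
move_arm(deltas="0.016 -0.0012 -0.04 0 0 0;0.016 -0.0012 -0.08 0 0 0;0.016 -0.0012 -0.093 0 0 0;0.016 -0.0012 -0.098 0 0 0;0.016 -0.0012 -0.101 0 0 0;0.013 -0.001 -0.101 0 0 0;0.005 -0.0004 -0.101 0 0 0;-0.003 0.0002 -0.101 0 0 0;-0.011 0.0008 -0.101 0 0 0;-0.016 0.0012 -0.101 0 0 0;-0.018 0.0014 -0.101 0 0 0;-0.018 0.0014 -0.101 0 0 0")

```text
t: 18.6
tcp_pos: [520.1, 85.4, 88.7]
eef_rot: [[0.997, -0.078, 0.004], [-0.078, -0.997, -0.001], [0.004, 0.001, -1.0]]
contact_force: [-1.1, -2.2, 5.9]
width: 0.703
```

Request:
move_arm(deltas="0 0 0 0 0 0;0 0 0.003 0 0 0;0 0 0.01 0 0 0;0 0 0.05 0 0 0;0 0 0.1 0 0 0;0 0 0.14 0 0 0;0 0 0.14 0 0 0;0 0 0.14 0 0 0")

```text
t: 19.4
tcp_pos: [519.1, 86.4, 227.7]
eef_rot: [[0.997, -0.078, 0.003], [-0.078, -0.997, 0.0], [0.003, -0.0, -1.0]]
contact_force: [0.2, 0.2, 0.1]
width: 0.703
```

```bash
python3 -c "
from h import *
look('w10.png')
look('t10.png','top')"
```

```text
t 19.4 tcp [519.1  86.4 227.7] F [0.2 0.2 0.1] tcp rel [-6.8 -7.1]
pin 0.95 [[160, 210], [160, 150], [406, 152], [406, 212]] c [529.4  86.1] rel [ 3.5 -6.6] ang 5.06 len 209.8
pin 0.63 [[545, 366], [548, 361], [562, 370], [559, 375]] c [ 313.5 -175.3] rel [-192.2 -283.4] ang 38.73 len 20.3
strip 0.69 [[134, 171], [420, 169], [420, 189], [134, 191]] c [526.3  92.3] rel [-0.1 -0.6] ang 4.06 len 268.2
mark [([528.6, 82.8, 49.6], 0.94)]
t 19.6 tcp [517.5  85.7 224.6] F [ 0.4  0.3 -0.8] tcp rel [-8.3 -7.8]
pin 0.78 [[319, 280], [327, 264], [385, 296], [377, 311]] c [ 231.7 -248.5] rel [-268.2 -362.5] ang 27.1 len 201.4
pin 0.71 [[215, 195], [217, 179], [281, 186], [279, 202]] c [528.5  84.3] rel [ 2.8 -8.4] ang 4.54 len 206.7
pin 0.69 [[174, 225], [184, 125], [321, 139], [311, 238]] c [561.4  86.9] rel [35.3 -3.4] ang 3.99 len 450.6
pin 0.64 [[391, 165], [411, 144], [427, 160], [406, 180]] c [ 641.3 -432.3] rel [ 153.9 -515.1] ang -46.62 len 99.2
strip 0.59 [[205, 193], [205, 187], [287, 195], [287, 201]] c [523.1  90.7] rel [-3.1 -2.4] ang 3.67 len 268.0
mark [([235.4, -252.8, 21.8], 0.64), ([568.4, -85.8, 24.0], 0.55)]
```

View pics/w10.png

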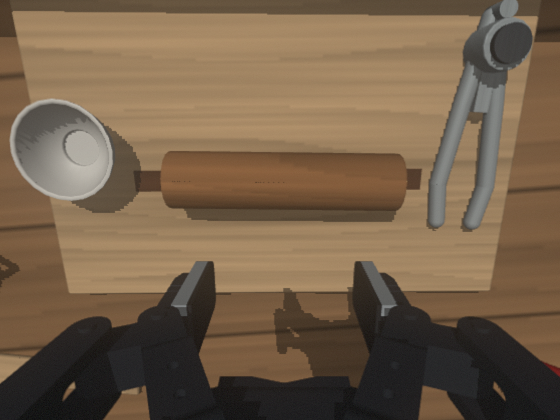

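The pin sits about 4 mm (up to 6 mm) on the lip side of the strip's centre line. That is inside tolerance, but a small 8 mm stroke will centre it.

Request:
move_arm(deltas="0.014 -0.001 -0.05 0 0 0;0.014 -0.001 -0.1 0 0 0;0.014 -0.001 -0.13 0 0 0;0.014 -0.001 -0.136 0 0 0;0.014 -0.001 -0.14 0 0 0;0.014 -0.001 -0.14 0 0 0;0.012 -0.0009 -0.14 0 0 0;0.009 -0.0007 -0.14 0 0 0;0.007 -0.0005 -0.14 0 0 0;0.006 -0.0004 -0.14 0 0 0;0.006 -0.0004 -0.14 0 0 0;0.006 -0.0004 -0.14 0 0 0")

```text
t: 21.0
tcp_pos: [527.4, 84.7, 88.7]
eef_rot: [[0.997, -0.079, 0.005], [-0.079, -0.997, -0.001], [0.005, 0.001, -1.0]]
contact_force: [-1.0, -3.2, 12.8]
width: 0.703
```

Request:
move_arm(deltas="0 0 0.003 0 0 0;0 0 0.01 0 0 0;0 0 0.05 0 0 0;0 0 0.1 0 0 0;0 0 0.14 0 0 0;0 0 0.14 0 0 0;0 0 0.14 0 0 0")

```text
t: 21.7
tcp_pos: [524.8, 85.8, 226.9]
eef_rot: [[0.997, -0.078, 0.002], [-0.078, -0.997, -0.0], [0.002, -0.0, -1.0]]
contact_force: [-0.6, -0.2, -1.1]
width: 0.703
```

```bash
python3 -c "
from h import *
look('w11.png')
look('t11.png','top')"
```

```text
t 21.7 tcp [524.8  85.8 226.9] F [-0.6 -0.2 -1.1] tcp rel [-1.1 -7.2]
pin 0.94 [[160, 217], [160, 158], [406, 161], [406, 219]] c [528.1  86.1] rel [ 2.2 -6.7] ang 5.14 len 210.7
strip 0.76 [[134, 177], [420, 175], [420, 194], [134, 196]] c [526.6  92.1] rel [ 0.2 -0.8] ang 4.06 len 268.8
mark [([524.3, 85.4, 48.7], 0.57)]
t 21.9 tcp [523.5  85.3 224.3] F [-0.2  0.2 -0.9] tcp rel [-2.4 -7.8]
pin 0.8 [[319, 279], [327, 264], [385, 297], [377, 312]] c [ 231.8 -248.8] rel [-268.1 -362.9] ang 27.7 len 202.1
pin 0.69 [[215, 195], [217, 180], [280, 187], [278, 202]] c [526.5  85.4] rel [ 0.6 -7.5] ang 4.65 len 202.7
strip 0.6 [[206, 193], [206, 188], [286, 194], [286, 199]] c [524.8  90.9] rel [-1.5 -2.1] ang 3.08 len 261.4
mark [([527.2, 82.5, 52.7], 0.86), ([237.3, -249.0, 23.6], 0.58)]
```

View pics/w11.png

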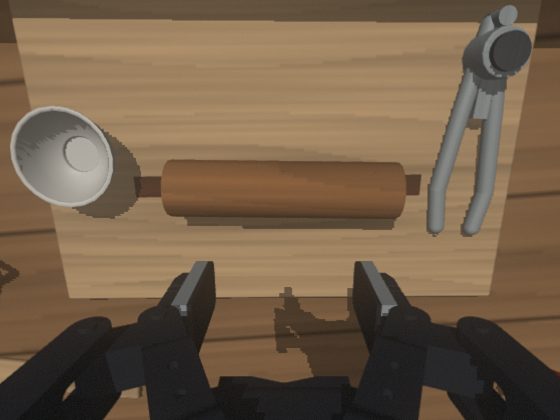

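View pics/t11.png

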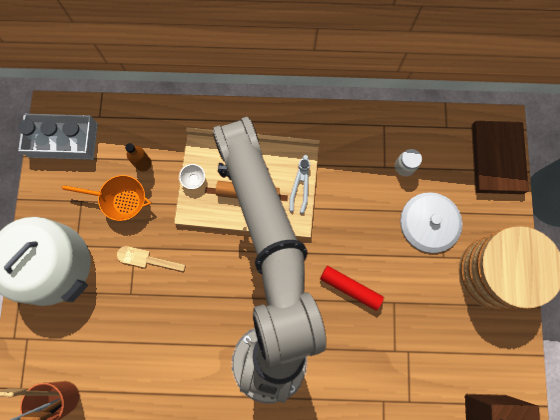

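The pin lies on the strip within about 2 mm and 1°, with strip showing at both ends (134–160 and 406–420 px). The bowl and press have not moved, and the arm is well clear.

```bash
python3 -c "
from h import *
print(ticket.hand_in())"
```

```text
the job is handed in; nothing more can be done
None
```

I rolled the brown pin back from the lip onto the dark strip with ten strokes of the opened fingertips on its top, then handed the job in at about 22 s. The hand-in reports no verdict, so the result rests on my last camera checks.

| Check | Result | Limit |
|---|---|---|
| Distance across the strip | about 2 mm (wrist and top cameras agree) | 10 mm |
| Offset along the strip | about 6 mm | 35 mm |
| Angle to the strip | about 1° (top camera 1.6°) | about 5° (0.09 rad) |

- **Rolling:** the pin travelled about 145 mm, which is about 5.8 rad of turning. I worked this out from the distance and did not see it directly; through the strokes the pin moved about half as far as the tips, as rolling should.
- **Surroundings:** strip shows beyond both ends of the pin, the bowl and press look unmoved, and the gripper stands about 130 mm clear of everything. I judged the bowl and press by eye and did not measure them.
- **Force:** the highest vertical force read at the end of a move was about 13 N.
- **Disagreements:** the pin advanced about 1 mm more per stroke than calculated. The two cameras differed by 2–3 mm before the last strokes, so I went by the camera positions and added a small final correction.

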